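Set up a hub and its new bearing for pressing

TASK

Build up the pressing stack on the grey pressing plate so that the new bearing can be pressed into the hub: the black support drift over the plate's pin, the hub shell on its nose, the new bearing (orange seal) level in the mouth of the shell, and last the blue press drift that fits this bearing, the smaller of the two, with its nose in the bearing's bore. Every part must sit fully down on the one below it; leave the larger blue drift, the rusty old bearing and the red bottle where they are.

Things in the scene. Friction and masses are not known exactly. Their poses are not given: they have to be found in the camera images.
- press_plate: pressing plate, fixed on the bench: grey plate 110 x 90 x 14 mm with four screw heads (17.5 mm high) at its corners, in its middle a round steel seat (diameter 52, top 18 mm above the bench) with a dark locating pin, diameter 10, standing 22 mm up from it; the pin's last 6 mm taper to 5 mm. Origin: under the plate's centre, on the bench; z up along the pin.
- plate_seat (a point): centre of the round seat's flat top, on the pin's axis, 18 mm above the bench; the support drift's underside belongs here. z up along the pin, whose tip is 22 mm above this point.
- support_drift: black turned support drift: foot of diameter 46 and height 16 mm to grip it by, on it a bevelled nose of diameter 28.4 and height 8 mm (24 mm in all), through bore 12.4 mm. It stands nose up, as it must on the plate. Like the other loose parts it starts in the grey tray (floor 4 mm above the bench, rim 19 mm). Origin: centre of its underside; z up. 80 g.
- hub_shell: aluminium hub shell, upright as needed, 60 mm high. Spoke flanges, diameter 58, at 8-11.5 and 42-45.5 mm; above them a boss, diameter 42, to 60 mm, to grip. Bottom bore 32.4 mm, 9 deep, goes over the support drift's nose till its rim rests on the foot; 22 mm bore between; top mouth narrows from 38 to 34 mm, 3.5 deep: the bearing's place. Origin: centre of underside; z up. 150 g.
- bearing: the new ball bearing: bright steel with an orange seal, lying flat: outer diameter 32, bore 20, height 12 mm. In the shell's mouth its underside lies 56.5 mm above the shell's underside and 8.5 mm of it stand out. Both sides are alike. Origin: centre of its underside; z up. 45 g.
- press_drift: the smaller blue press drift, which fits this bearing: body of diameter 31, from 5 to 27 mm above its underside, and below it a bevelled nose of diameter 16.8 and 5 mm long; through bore 12.4 mm. It stands nose down, as it must go; there the nose drops into the bearing's bore and the body rests on the bearing. Origin: centre of the nose's underside; z up. 50 g.
- large_drift: the larger blue press drift, for another bearing: the same shape and height, body diameter 45, nose 25 mm. Not used; leave it. Origin: centre of the nose's underside.
- old_bearing: the worn-out bearing, rusty brown all over, lying on the bench in front of the tray's corner; same size as the new one. Not used; leave it. Origin: centre of its underside.
- threadlock: small red bottle with a white nozzle, standing on the bench, 22 x 27 x 92 mm. Not used; leave it. Origin: centre of its underside.

How it is judged (in metres and radians):
On the way, in this order (a step that is already met when the one before it is completed fails the run):
1. the black support drift sits on the plate's seat, over the pin (horizontal distance between support_drift and plate_seat below 0.005 m and z of support_drift in the frame of plate_seat between -0.002 and 0.002 m and angle between support_drift's own z axis and vertical below 0.06 rad), for 0.2 s.
2. the hub shell sits on the support drift, over its nose (horizontal distance between hub_shell and plate_seat below 0.005 m and z of hub_shell in the frame of plate_seat between 0.014 and 0.018 m and angle between hub_shell's own z axis and vertical below 0.06 rad), for 0.2 s.
3. the bearing lies level in the mouth of the hub shell (horizontal distance between bearing and plate_seat below 0.005 m and z of bearing in the frame of plate_seat between 0.0705 and 0.0745 m and angle between bearing's own z axis and vertical below 0.06 rad), for 0.2 s.
4. the small blue press drift sits in the bearing, nose down (horizontal distance between press_drift and plate_seat below 0.005 m and z of press_drift in the frame of plate_seat between 0.0775 and 0.0815 m and angle between press_drift's own z axis and vertical below 0.06 rad), for 0.2 s.
At the end, for the whole second after the job is handed in: Over the plate's pin, undersides above the seat: support drift 0, hub shell 16 mm, bearing 72.5 mm (in the shell's mouth), small blue drift 79.5 mm (nose in the bearing); each within 2 mm in height, 5 mm of the pin's axis and 0.06 rad of upright, all at rest (all of step 1 and all of step 2 and all of step 3 and all of step 4 and linear speed of each of support_drift, hub_shell, bearing, press_drift below 0.01 m/s); the robot touches nothing.
It fails at once if the large blue drift is moved more than 30 mm from its place (distance of large_drift from where it was at the start of the episode above 0.03 m).
It fails at once if the old bearing is moved more than 30 mm from its place (distance of old_bearing from where it was at the start of the episode above 0.03 m).
It fails at once if the red bottle is moved more than 30 mm from its place (distance of threadlock from where it was at the start of the episode above 0.03 m).
It fails at once if the large blue drift is tipped over (angle between large_drift's own z axis and vertical above 0.5 rad).
It fails at once if the red bottle is tipped over (angle between threadlock's own z axis and vertical above 0.5 rad).
It also fails if it takes over 96 s, if anything falls off the work surface, if the arm or the gripper's body presses on something with over 40 N, if the wrist force passes 120 N, or if a joint passes its speed limit or range.

ROBOT

A 6-joint arm with a two-finger parallel gripper is mounted at the origin on a cart in front of the work surface, level with it; the furniture and walls round the work are solid. World frame = base frame: x ahead of the robot, y to its left, z up, the work surface at z = 0. Lengths are in m, angles in degrees, forces in N, time in s.
With the tool pointing down it reaches from about 0.375 to 0.75 m from the base axis. Payload 9 kg.
Tool frame: the origin (TCP) lies where the fingers leave the gripper's body, on its centre line; the fingertips stand 73 mm ahead of it and the grasp point (between the pads) lies 54 mm ahead of it (robot.tip_reach is the distance from the TCP to the fingertips, in m); z points along the fingers, y is the line along which they close (so a half turn about z gives the same grasp; the last joint's range is limited). The gripper opens to 85 mm and grips with 20 to 120 N. Pads are 22 mm wide; open, the fingers measure 114 mm over their backs; the gripper's body (76 mm by 85 mm) begins 54 mm behind the grasp point. The pads swing forward as they close: fully open they stand 13 mm farther back than shut.
Start: joints at [62.412, 5.964, 5.575, 89.605, 0, 77.527], TCP at [0.156, 0.579, 0.304] pointing down, gripper open.
Joint ranges: [-171.21, 171.21], [-48.23, 106.86], [-62.78, 66.21], [-105.2, 120.99], [-86.42, 89.51], [-180, 180]. Speed limits (degrees/s): [127.2, 127.2, 147.25, 180, 180, 180].

INTERFACE

Orientations are given as [roll, pitch, yaw] about the fixed x, y, z axes, in that order (R = Rz(yaw) Ry(pitch) Rx(roll)).
In Python, from plant import robot gives the robot as it stands. Calls block until the motion is done:
- robot.move_pose(position, orientation): joint-space move of the TCP to a pose.
- robot.line_to(position, vel=0.15, rotation=None, guard=None): straight line of the TCP; rotation=None keeps the orientation; vel is the mean speed in m/s. With guard (N) it stops when the force on the tool has changed by that much, and returns True; else False.
- robot.goto_joints(angles): joint-space move.
- robot.set_gripper(opening): finger opening in m; the grip force is fixed at half the most; returns when the fingers have stopped.
- robot.pause(seconds).
- robot.ik(position, orientation): joint angles nearest the present ones, or None.
- robot.observe(): the state.
- robot.grab_frame(name): name is "side" or "top"; returns the picture (480x640x3 uint8, blue, green, red); there is no depth.
- robot.get_calibration(name): a dict with "vertical_fov" (degrees; the focal length in pixels is half the picture's height over the tangent of half this angle, whatever the lens; pixels are square), "cx", "cy" (the principal point, pixels), "rvec" (rotation vector, rad) and "tvec" (3), from world to camera coordinates, as OpenCV has them. Camera axes: x right, y down, z forward; pixel columns grow to the right and rows downward; lengths in m; the calibration is good to about 2 mm. A picture is of the moment at which its call begins. get_calibration takes no time and is no camera call.
A pose or a line that the arm cannot do raises robot.IKError and nothing moves.
- robot.job_done(): hands the job in; it is judged then, once.
The state is a dict: "time": time; "q": joint angles; "qvel": joint speeds; "joint_torque": joint torques, N m; "tool_pos": TCP position; "tcp_rot": TCP orientation; "ft_force": force on the tool from outside, world axes, zero at the start; "torque": the same for the moment, N m; "gripper_width": finger opening in m; "gripper_force": force on a finger pad.
Only numpy, scipy, OpenCV 4.12 (cv2) and the standard library are available. Lean on these libraries where they do the work, as an engineer would, in place of code of your own. Each camera call takes 0.05 s, during which the arm holds its last target. There are 200 camera calls.

## Working session

There is one attempt and no reset: what is moved stays moved. The work goes in short steps, each a Python script; the robot and the scene stay as the last script left them, time stands still between calls to the robot, and variables do not carry over. Pictures are saved under pics/ and viewed, at most 14 in all, crops included, and the job is handed in when it is done.

```bash
mkdir -p pics; ls; python3 - <<'E'
from plant import robot
import cv2
for n in("side","top"):
    cv2.imwrite(f"pics/{n}0.png",robot.grab_frame(n)); print(robot.get_calibration(n))
o=robot.observe();print(o["time"],o["tool_pos"],o["tcp_rot"],o["gripper_width"])
E
```

```text
pics
{'vertical_fov': 51.02074640632088, 'cx': 312.6538974161647, 'cy': 244.73550894063132, 'rvec': array([ 2.09265672, -0.56786402,  0.33888074]), 'tvec': array([-0.56382965,  0.14904724,  0.67672321])}
{'vertical_fov': 49.003282641985926, 'cx': 314.8333950845053, 'cy': 230.75554111739746, 'rvec': array([ 2.0296613 , -2.20054988,  0.22244514]), 'tvec': array([-0.04324079,  0.61162167,  0.95502882])}
0.1 [0.15634994 0.5790652  0.30320292] [-1.79935041e+02 -1.56772496e-02  1.64884598e+02] 0.08519667478559366
```

View pics/top0.png

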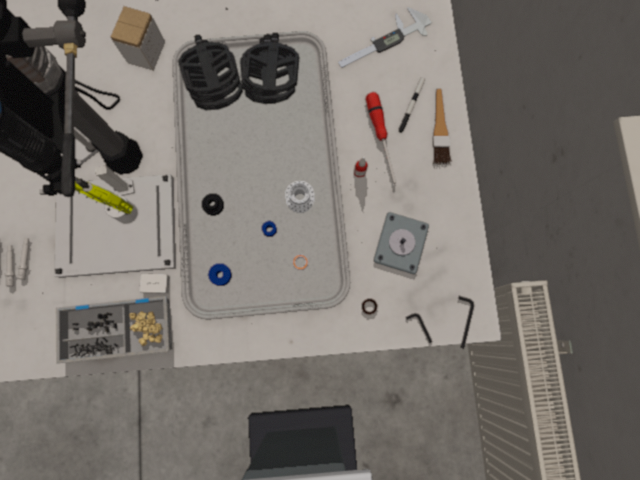

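View pics/side0.png

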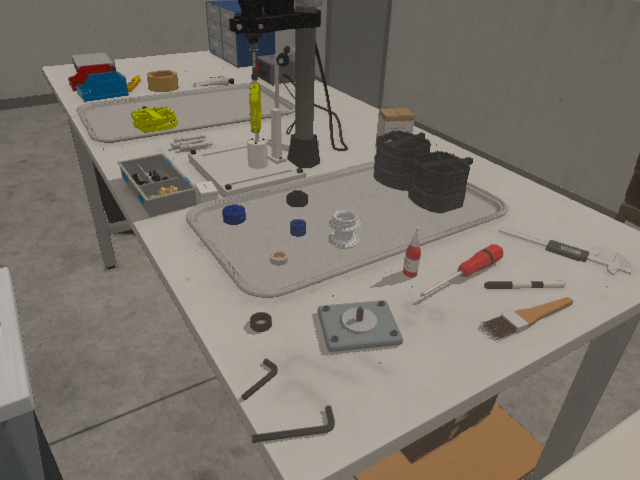

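The top view shows the support drift at (212,204), hub (300,195), small blue drift (269,229), bearing (300,263) and plate seat (403,242). In the side view they are at (297,199), (344,228), (298,227), (279,256) and (360,320).

```bash
cat > vis.py <<'E'
import cv2, numpy as np
from plant import robot
def cal(n):
    c=robot.get_calibration(n); f=240/np.tan(np.radians(c["vertical_fov"]/2))
    R=cv2.Rodrigues(c["rvec"])[0]; t=np.array(c["tvec"])
    return R,t,f,c["cx"],c["cy"]
def ray(n,u,v):
    R,t,f,cx,cy=cal(n); d=R.T@np.array([(u-cx)/f,(v-cy)/f,1]); return -R.T@t,d
def onplane(n,u,v,z):
    o,d=ray(n,u,v); return o+d*(z-o[2])/d[2]
def proj(n,p):
    R,t,f,cx,cy=cal(n); q=R@np.array(p)+t; return np.array([cx+f*q[0]/q[2],cy+f*q[1]/q[2]])
def tri(a,b):
    A=[];B=[]
    for n,(u,v) in (("top",a),("side",b)):
        o,d=ray(n,u,v); d=d/np.linalg.norm(d); P=np.eye(3)-np.outer(d,d); A.append(P);B.append(P@o)
    x=np.linalg.lstsq(np.vstack(A),np.hstack(B),rcond=None)[0]
    return x,[np.round(proj("top",x)-a,1),np.round(proj("side",x)-b,1)]
E
python3 - <<'E'
from vis import *
np.set_printoptions(precision=4,suppress=True)
for n in("top","side"): print(n,ray(n,320,240)[0],proj(n,[0,0,0]),proj(n,[.156,.579,.304]))
for k,u,v,z,a,b in [("support",212,204,.024,297,199),("hub",300,195,.05,344,228),("small",269,229,.025,298,227),("large",220,274,.025,234,214),("brg",300,263,.016,279,256),("seat",403,242,.018,360,320),("old",370,307,.01,261,322),("bottle",361,170,.05,412,260)]:
    print(k,onplane("top",u,v,z),onplane("side",a,b,z),*tri((u,v),(a,b)))
T=cv2.imread("pics/top0.png");S=cv2.imread("pics/side0.png")
a=cv2.resize(T[170:330,180:450],None,fx=2.9,fy=2.9,interpolation=cv2.INTER_CUBIC)
cv2.imwrite("pics/t1.png",a)
b=cv2.resize(S[180:360,210:420],None,fx=3.3,fy=3.3,interpolation=cv2.INTER_CUBIC)
cv2.imwrite("pics/s1.png",b)
E
```

```text
top [ 0.4008 -0.0782  1.0589] [290.9909 567.9967] [-175.3399  574.0333]
side [ 0.2223 -0.7007  0.5076] [-106.3805  355.5064] [-53.7214  29.7463]
support [0.6862 0.1105 0.024 ] [0.6749 0.0902 0.024 ] [0.6893 0.1135 0.0097] [array([-0.1,  0.4]), array([ 0.4, -0.1])]
hub [ 0.6833 -0.0691  0.05  ] [ 0.6697 -0.0861  0.05  ] [ 0.6852 -0.0681  0.0363] [array([-0.4,  0.9]), array([ 1.1, -0.2])]
small [ 0.6249 -0.0016  0.025 ] [ 0.6212 -0.0082  0.025 ] [ 0.6257 -0.0011  0.02  ] [array([-0.1,  0.2]), array([ 0.2, -0. ])]
large [0.5422 0.1005 0.025 ] [0.5373 0.0932 0.025 ] [0.5419 0.1017 0.0197] [array([-0.2,  0.5]), array([ 0.6, -0.1])]
brg [ 0.5526 -0.0583  0.016 ] [ 0.552  -0.0635  0.016 ] [ 0.5538 -0.0585  0.0123] [array([ 0.1, -0.4]), array([-0.4,  0.1])]
seat [ 0.578  -0.2677  0.018 ] [ 0.5764 -0.2688  0.018 ] [ 0.5778 -0.2678  0.0167] [array([-0.1,  0.2]), array([ 0.3, -0.1])]
old [ 0.4549 -0.1894  0.01  ] [ 0.4534 -0.1936  0.01  ] [ 0.4551 -0.1898  0.0062] [array([ 0., -0.]), array([-0.,  0.])]
bottle [ 0.7251 -0.1948  0.05  ] [ 0.7099 -0.2213  0.05  ] [ 0.7329 -0.1978  0.0277] [array([ 0.2, -0.3]), array([-0.4,  0.1])]
```

View pics/t1.png

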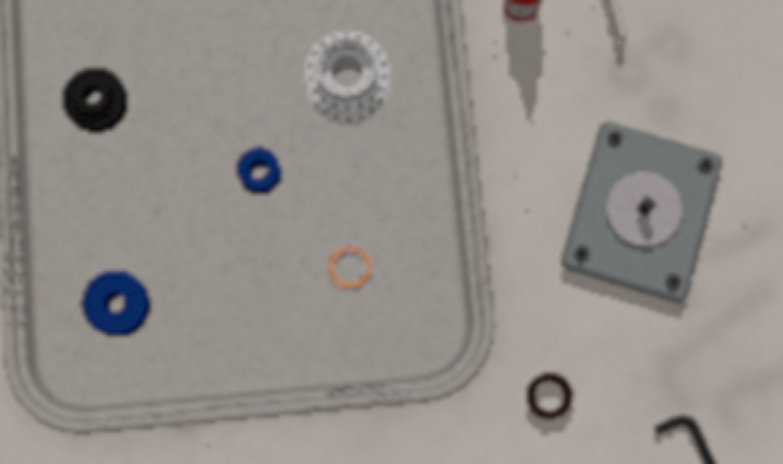

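View pics/s1.png

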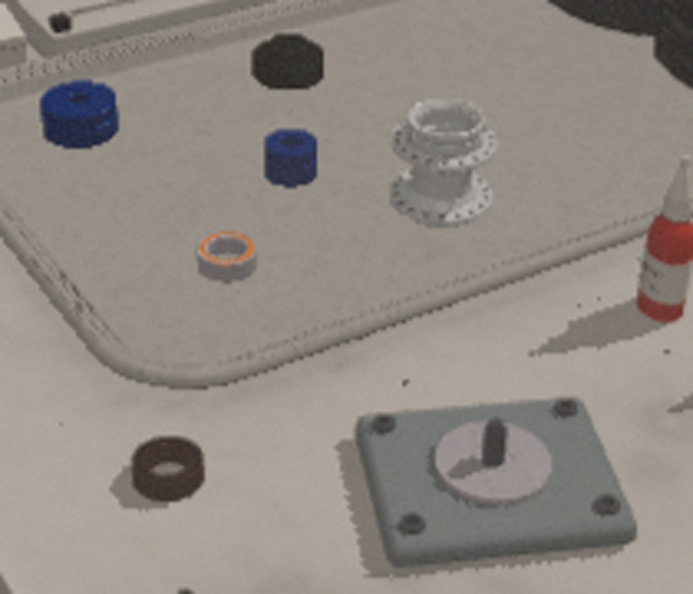

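The crops show clean separate parts. In the top crop the seat disc is at (402,242) and the hub's top rim near (299.5,194.5). I'll get subpixel centres with masks.

```bash
python3 - <<'E'
from vis import *
np.set_printoptions(precision=4,suppress=True)
I={n:cv2.imread(f"pics/{n}0.png") for n in("top","side")}
def ell(n,c,r,f):
    x0,y0=c[0]-r,c[1]-r; k=4
    p=cv2.resize(I[n][y0:y0+2*r,x0:x0+2*r],None,fx=k,fy=k,interpolation=cv2.INTER_CUBIC)
    h=cv2.cvtColor(p,cv2.COLOR_BGR2HSV).astype(int); m=f(h).astype(np.uint8)
    cs=max(cv2.findContours(m,cv2.RETR_EXTERNAL,cv2.CHAIN_APPROX_NONE)[0],key=lambda q:cv2.contourArea(cv2.convexHull(q)))
    hu=cv2.convexHull(cs); e=cv2.fitEllipse(cs)
    M=cv2.moments(hu); cc=np.array([M["m10"],M["m01"]])/M["m00"]
    return (cc+.5)/k-.5+[x0,y0], (np.array(e[0])+.5)/k-.5+[x0,y0], np.array(e[1])/k
blue=lambda h:(abs(h[...,0]-115)<15)&(h[...,1]>130)
oran=lambda h:(h[...,0]<20)&(h[...,1]>70)&(h[...,2]>120)
dark=lambda h:h[...,2]<75
p=I["top"]; print("seat hsv",[cv2.cvtColor(p[y:y+1,x:x+1],cv2.COLOR_BGR2HSV)[0,0] for x,y in((396,240),(408,236),(390,230),(402,260))])
p=I["side"]; print([cv2.cvtColor(p[y:y+1,x:x+1],cv2.COLOR_BGR2HSV)[0,0] for x,y in((349,320),(368,322),(335,315),(370,340))])
seat=lambda h:~((h[...,0]>75)&(h[...,0]<115)&(h[...,1]>18))&(h[...,2]>120)
for k,ct,rt,cs,rs,f,z in [("support",(212,204),16,(297,199),16,dark,.014),("small",(269,229),14,(298,227),14,blue,.02),("brg",(300,263),12,(279,256),14,oran,.016),("seat",(403,242),15,(360,320),19,seat,.018)]:
    a=ell("top",ct,rt,f); b=ell("side",cs,rs,f)
    print(k,a,b); 
    for i in(0,1): print("   ",onplane("top",*a[i],z)[:2],onplane("side",*b[i],z)[:2],tri(a[i],b[i])[0])
E
```

```text
seat hsv [array([175,  10, 150], dtype=uint8), array([173,  13, 153], dtype=uint8), array([ 83,   9, 116], dtype=uint8), array([ 75,   9, 116], dtype=uint8)]
[array([  0,  20, 115], dtype=uint8), array([  3,  15, 150], dtype=uint8), array([ 40,   6, 120], dtype=uint8), array([ 50,   6, 118], dtype=uint8)]
support (array([212.3967, 204.1501]), array([212.389 , 204.1335]), array([21.0114, 21.8998])) (array([296.8264, 198.6015]), array([296.8757, 198.601 ]), array([16.3302, 21.9047]))
    [0.6886 0.1115] [0.6849 0.1082] [0.6883 0.1124 0.0114]
    [0.6886 0.1116] [0.6849 0.1082] [0.6884 0.1124 0.0114]
small (array([268.8536, 228.4223]), array([268.8425, 228.434 ]), array([13.1772, 14.378 ])) (array([294.2381, 222.7555]), array([295.6075, 222.7781]), array([5.3052, 8.2755]))
    [ 0.6272 -0.001 ] [0.6268 0.0159] [ 0.6215 -0.0004  0.0308]
    [ 0.6272 -0.001 ] [0.629  0.0146] [ 0.6228 -0.0009  0.0303]
brg (array([299.9593, 261.7429]), array([299.9547, 261.7426]), array([14.5167, 14.8234])) (array([278.3014, 254.667 ]), array([278.2728, 254.6179]), array([10.0135, 16.6128]))
    [ 0.5551 -0.0584] [ 0.5529 -0.0593] [ 0.5545 -0.0581  0.0149]
    [ 0.5551 -0.0584] [ 0.5529 -0.0591] [ 0.5544 -0.058   0.015 ]
seat (array([401.83  , 241.0063]), array([401.813 , 241.0393]), array([25.6853, 26.8622])) (array([359.5655, 318.4077]), array([360.2083, 318.7761]), array([24.0583, 35.8869]))
    [ 0.5802 -0.2656] [ 0.5779 -0.2657] [ 0.5794 -0.2653  0.0173]
    [ 0.5801 -0.2656] [ 0.5782 -0.2668] [ 0.5799 -0.2656  0.0165]
```

```bash
python3 - <<'E'
from plant import robot
import numpy as np
np.set_printoptions(precision=0,suppress=True)
print(robot.tip_reach)
for n,p in dict(support=(.687,.11,.09),hub=(.684,-.069,.13),brg=(.554,-.059,.085),small=(.627,-.001,.09),plate=(.579,-.266,.2),platehi=(.579,-.266,.28)).items():
    for y in (-180,-135,-90,-45,0,45,90,135):
        q=robot.ik(p,[180,0,y]); print(n,y,None if q is None else np.array(q))
print(robot.ik([.11,.41,.30],[180,0,165]),robot.ik([.45,.05,.25],[180,0,90]))
E
```

```text
0.0726
support -180 [-2. 26.  7. 71.  0. -2.]
support -135 [ -2.  26.   7.  71.   0. -47.]
support -90 [ -2.  26.   7.  71.   0. -92.]
support -45 [  -2.   26.    7.   71.    0. -137.]
support 0 [ -2.  26.   7.  71.   0. 178.]
support 45 [ -2.  26.   7.  71.   0. 133.]
support 90 [-2. 26.  7. 71.  0. 88.]
support 135 [-2. 26.  7. 71.  0. 43.]
hub -180 [-17.  23.   7.  74.   0. -17.]
hub -135 [-17.  23.   7.  74.   0. -62.]
hub -90 [ -17.   23.    7.   74.    0. -107.]
hub -45 [ -17.   23.    7.   74.    0. -152.]
hub 0 [-17.  23.   7.  74.   0. 163.]
hub 45 [-17.  23.   7.  74.   0. 118.]
hub 90 [-17.  23.   7.  74.   0.  73.]
hub 135 [-17.  23.   7.  74.   0.  28.]
brg -180 [-20.   3. -20.  66.   0. -20.]
brg -135 [-20.   3. -20.  66.   0. -65.]
brg -90 [ -20.    3.  -20.   66.    0. -110.]
brg -45 [ -20.    3.  -20.   66.    0. -155.]
brg 0 [-20.   3. -20.  66.   0. 160.]
brg 45 [-20.   3. -20.  66.   0. 115.]
brg 90 [-20.   3. -20.  66.   0.  70.]
brg 135 [-20.   3. -20.  66.   0.  25.]
small -180 [-12.  15.  -7.  68.   0. -12.]
small -135 [-12.  15.  -7.  68.   0. -57.]
small -90
[... 322 characters left out ...]
79.   0. -81.]
plate -90 [ -36.   13.    2.   79.    0. -126.]
plate -45 [ -36.   13.    2.   79.    0. -171.]
plate 0 [-36.  13.   2.  79.   0. 144.]
plate 45 [-36.  13.   2.  79.   0.  99.]
plate 90 [-36.  13.   2.  79.   0.  54.]
plate 135 [-36.  13.   2.  79.   0.   9.]
platehi -180 [-36.  12.  10.  88.   0. -36.]
platehi -135 [-36.  12.  10.  88.   0. -81.]
platehi -90 [ -36.   12.   10.   88.    0. -126.]
platehi -45 [ -36.   12.   10.   88.    0. -171.]
platehi 0 [-36.  12.  10.  88.   0. 144.]
platehi 45 [-36.  12.  10.  88.   0.  99.]
platehi 90 [-36.  12.  10.  88.   0.  54.]
platehi 135 [-36.  12.  10.  88.   0.   9.]
[ 57. -25. -23.  92.   0.  72.] [-10. -21. -25.  86.   0.  80.]
```

```bash
python3 - <<'E'
from plant import robot
import numpy as np
robot.goto_joints(robot.ik([.11,.41,.30],[180,0,165]))
robot.move_pose([.45,.03,.25],[180,0,90])
robot.set_gripper(0)
robot.move_pose([.66,.03,.10],[180,0,90])
hit=robot.line_to([.66,.03,.065],vel=.03,guard=4)
o=robot.observe();print(hit,o["time"],o["tool_pos"],o["ft_force"],o["gripper_width"])
robot.line_to([.66,.03,.13])
robot.set_gripper(.065);o=robot.observe();print(o["time"],o["gripper_width"])
E
```

```text
True 5.275 [0.65980131 0.03001932 0.07698809] [-3.11834791 -0.14026784  6.85369892] -4.6466597482134974e-05
6.4167 0.06527145263625274
```

```bash
cat > ops.py <<'E'
from plant import robot
import numpy as np
np.set_printoptions(precision=4,suppress=True)
def st(m=""):
    o=robot.observe();print(m,"t%.1f"%o["time"],o["tool_pos"],o["ft_force"],"w%.4f gf%.1f"%(o["gripper_width"],o["gripper_force"]));return o
def pick(x,y,z,w):
    """grip across x, loosen, grip across y: the part ends centred on the tool"""
    robot.move_pose([x,y,z+.05],[180,0,90])
    robot.line_to([x,y,z],vel=.12)
    robot.set_gripper(w-.006); st("grip1")
    robot.set_gripper(w+.012)
    robot.line_to([x,y,z],rotation=[180,0,180],vel=.12)
    robot.set_gripper(w-.006); st("grip2")
def place(x,y,z,zhi,w,guard=12,rel=True):
    robot.line_to([x,y,zhi],vel=.2)
    hit=robot.line_to([x,y,z],vel=.04,guard=guard); o=st(f"placed hit={hit} target {z:.4f}")
    return o
E
python3 - <<'E'
from ops import *
pick(.687,.110,.0785,.046)
robot.line_to([.687,.110,.16],vel=.15); st("up")
E
```

```text
grip1 t7.7 [0.688  0.1099 0.0804] [-1.8305 -0.7     6.5086] w0.0430 gf61.7
grip2 t10.0 [0.6873 0.11   0.0791] [-0.0812  0.0664  3.1713] w0.0433 gf61.5
up t10.7 [0.6865 0.11   0.1588] [-0.6597  0.319  -0.6206] w0.0432 gf61.0
```

```bash
python3 - <<'E'
from ops import *
import cv2
robot.line_to([.687,.110,.175],vel=.2)
robot.line_to([.579,-.266,.175],vel=.25)
robot.line_to([.579,-.266,.130],vel=.12)
robot.pause(.2);st()
a=robot.grab_frame("side");b=robot.grab_frame("top")
cv2.imwrite("pics/h.png",np.hstack([cv2.resize(a[220:370,280:430],(400,400),interpolation=cv2.INTER_CUBIC),cv2.resize(b[180:300,340:460],(400,400),interpolation=cv2.INTER_CUBIC)]))
E
```

```text
t13.4 [ 0.5795 -0.2663  0.1312] [ 0.6056  0.0958 -0.0568] w0.0432 gf61.2
```

View pics/h.png

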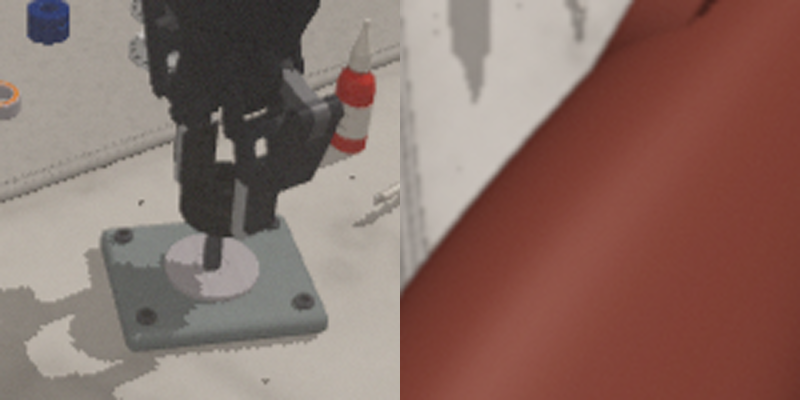

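The left crop shows the drift held between the fingers, level, just above the pin (pin at crop (213,250)). The drift's left edge is at crop x≈182. I'll check it against the projection.

```bash
python3 - <<'E'
from vis import *
f=lambda p:np.round((proj("side",p)-[280,220])*400/150,1)
print("pin base/tip",f([.579,-.266,.018]),f([.579,-.266,.04]))
c=np.array([.5795,-.2663,.0562]); print("drift c",f(c))
a=np.linspace(0,2*np.pi,60); P=np.array([f(c+[.023*np.cos(t),.023*np.sin(t),0]) for t in a]); print(P.min(0),P.max(0))
E
```

```text
pin base/tip [214.2 262.1] [217.2 231.2]
drift c [220.7 207.7]
[177.4 181. ] [264.1 235.9]
```

```bash
python3 - <<'E'
import cv2,numpy as np
a=cv2.imread("pics/h.png",0)[:,:400].astype(int)
for r in (195,205,215,222,228,240,246,252,258): print(r,[ (c,a[r,c]) for c in range(150,290,4)] if 0 else a[r,160:290:4])
b=cv2.imread("pics/h.png")[150:280,130:310]; cv2.imwrite("pics/h2.png",cv2.convertScaleAbs(cv2.resize(b,(720,520),interpolation=cv2.INTER_CUBIC),alpha=1.8,beta=10))
E
```

```text
195 [180 178 179 178 187 102  52  52  49  50  53  45  50  53  50  52  52  54
  54 103 105 105  64  52  53  56  53  61  59  65 173 178 180]
205 [179 180 180 180 187  83  50  52  53  53  53  54  52  56  49  54  51  52
  74 105 106 101  59  54  56  53  56  52  50 123 178 177 176]
215 [179 178 179 178 179 166  62  51  51  54  52  52  47  54  52  55  55  58
  89 105 107  84  56  56  58  57  55  56  47 128 150 172 175]
222 [181 167 169 157 159 151 123  60  52  49  51  52  52  51  52  54  52  58
  85 108 109  75  58  58  57  58  60  52  61  80 111 132 170]
228 [127 126 126 129 127 127 128 131 109  63  50  54  51  48  47  51  50  57
  94 109 112  64  54  55  56  56  70  67  73  84 120 128 140]
240 [128 128 130 129 131 147 158 159 157 157 160 133  69  69  66  69 143 159
 155 139 121 121 129 128 129 128 130 131 130 130 129 129 131]
246 [130 130 124 157 160 157 160 163 159 157 163 106  65  69  68  70 144 161
 160 162 160 152 133 130 128 129 129 126 127 129 128 131 128]
252 [125 126 150 160 158 161 159 161 159 158 163  93  67  65  65  77 153 158
 160 160 160 161 162 145 130 127 127 128 126 129 128 132 129]
258 [109 107 160 152 163 162 161 161 163 155 166  80  64  70  64  77 153 159
 158 161 162 159 161 160 144 129 129 128 130 127 129 129 128]
```

View pics/h2.png

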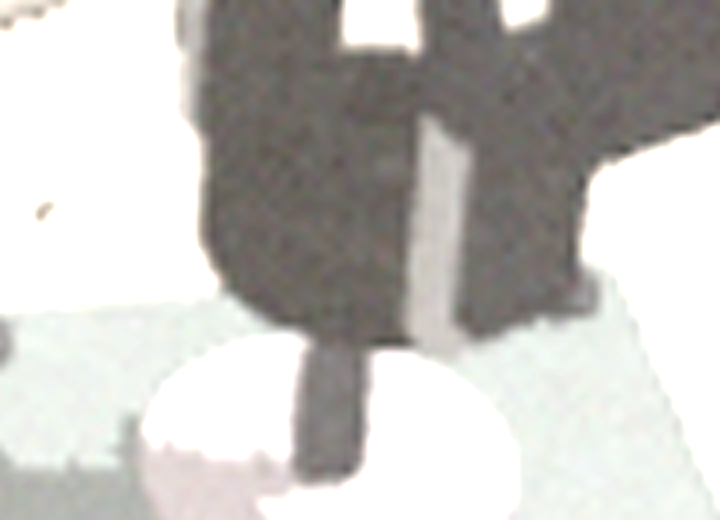

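The zoom shows drift left edge at crop 181 against 177 expected, and the pin at 214 against 216, so the drift sits about 3 mm too far image-right. I'll shift it and lower under guard.

```bash
python3 - <<'E'
from ops import *
from vis import cal
r=cal("side")[0][0]; r=r[:2]/np.linalg.norm(r[:2]); print("right",r)
x,y=np.array([.579,-.266])-.0028*r
print(x,y)
robot.line_to([x,y,.125],vel=.05)
hit=robot.line_to([x,y,.0925],vel=.03,guard=10); o=st(f"hit {hit}")
E
```

```text
right [ 0.8564 -0.5163]
0.5766020846273329 -0.2645543161253141
hit False t15.0 [ 0.5766 -0.2645  0.0927] [0.4996 1.3602 2.1004] w0.0434 gf61.5
```

```bash
python3 - <<'E'
from ops import *
import cv2
x,y=.5766,-.26455
hit=robot.line_to([x,y,.0905],vel=.02,guard=8); o=st(f"hit {hit}")
robot.set_gripper(.060); st("open")
robot.line_to([x,y,.16],vel=.15)
robot.move_pose([.60,-.11,.22],[180,0,90]); robot.pause(.1); st()
a=robot.grab_frame("side");b=robot.grab_frame("top")
cv2.imwrite("pics/side1.png",a);cv2.imwrite("pics/top1.png",b)
cv2.imwrite("pics/h3.png",np.hstack([cv2.resize(a[180:330,270:420],(400,400),interpolation=cv2.INTER_CUBIC),cv2.resize(b[160:280,300:420],(400,400),interpolation=cv2.INTER_CUBIC)]))
E
```

```text
hit False t15.2 [ 0.5767 -0.2645  0.0926] [-6.3103  6.3402 18.3947] w0.0430 gf63.1
open t15.6 [ 0.5765 -0.2646  0.0902] [-0.2554 -0.2156  0.0669] w0.0595 gf0.0
 t17.9 [ 0.5999 -0.1102  0.2196] [-0.6089 -0.3993  1.0251] w0.0601 gf0.0
```

View pics/h3.png

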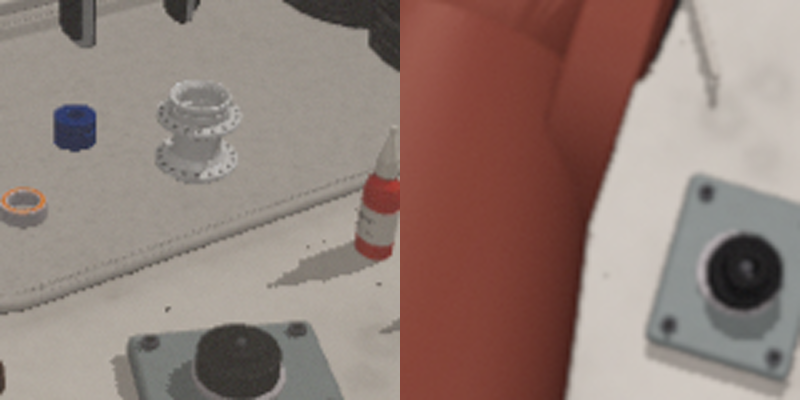

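Support drift is seated on the pin in both views (side crop (238,360), top crop (742,272)). Next comes the hub, measured at its top rim from the first pictures.

```bash
python3 - <<'E'
from ops import *
from vis import tri,onplane
p=(299.7,194.1);s=(345.2,215.8)
t=tri(p,s); a=onplane("top",*p,.064);b=onplane("side",*s,.064); print(t,a,b)
x,y=(a[:2]+b[:2])/2-[.0015,-.001]; print(x,y)
if np.hypot(*(a-b)[:2])<.008:
    pick(x,y,.123,.042)
    robot.line_to([x,y,.20],vel=.15); st("up")
E
```

```text
(array([ 0.6822, -0.069 ,  0.0625]), [array([ 0.1, -0.3]), array([-0.3,  0.1])]) [ 0.6812 -0.0688  0.064 ] [ 0.6814 -0.0713  0.064 ]
0.6798030478261822 -0.06901725698965412
grip1 t19.4 [ 0.6807 -0.0694  0.1252] [-0.3411 -0.0702  6.8185] w0.0392 gf59.5
grip2 t21.6 [ 0.6801 -0.0691  0.1237] [-0.2343  2.2774  5.6716] w0.0392 gf60.0
up t22.3 [ 0.6794 -0.069   0.1987] [ 0.2111  0.0325 -1.1013] w0.0389 gf60.4
```

```bash
python3 - <<'E'
from ops import *
x,y=.5766,-.26455
robot.line_to([x,y,.20],vel=.22); robot.pause(.15)
robot.line_to([x,y,.172],vel=.1)
hit=robot.line_to([x,y,.1525],vel=.03,guard=9); o=st(f"hit {hit}")
E
```

```text
hit True t24.5 [ 0.5768 -0.2647  0.1608] [-1.6376  0.6921  7.2171] w0.0393 gf61.3
```

```bash
python3 - <<'E'
from ops import *
from vis import proj
import cv2
robot.line_to([.5766,-.26455,.164],vel=.05);robot.pause(.2);o=st()
a=robot.grab_frame("side");cv2.imwrite("pics/side2.png",a)
f=lambda p:(proj("side",p)-[310,240]+.5)*6-.5
b=cv2.resize(a[240:340,310:430],None,fx=6,fy=6,interpolation=cv2.INTER_CUBIC)
cv2.imwrite("pics/h4.png",cv2.convertScaleAbs(b,alpha=1.7,beta=10))
for z in (.034,.044): print(z,f([.5766,-.26455,z]))
c=np.array([.5766,-.26455]);A=np.linspace(0,6.283,90)
for n,r,z in(("foot",.023,.034),("noset",.0142,.040),("flangelow",.029,.044+.008),("flangetop",.029,.044+.0455),("boss",.021,.104)):
    P=np.array([f([c[0]+r*np.cos(t),c[1]+r*np.sin(t),z]) for t in A]);print(n,P.min(0),P.max(0))
E
```

```text
t25.0 [ 0.5764 -0.2644  0.1635] [-0.6567 -1.1273 -1.6898] w0.0395 gf60.4
0.034 [297.763  421.6198]
0.044 [300.8557 389.5086]
foot [202.106  360.5772] [393.7333 485.957 ]
noset [240.2605 364.4889] [359.0887 441.5824]
flangelow [181.126  287.9056] [426.1176 444.2885]
flangetop [189.6888 163.5815] [441.9548 315.7452]
boss [228.2177 133.1007] [412.9824 241.8902]
```

View pics/h4.png

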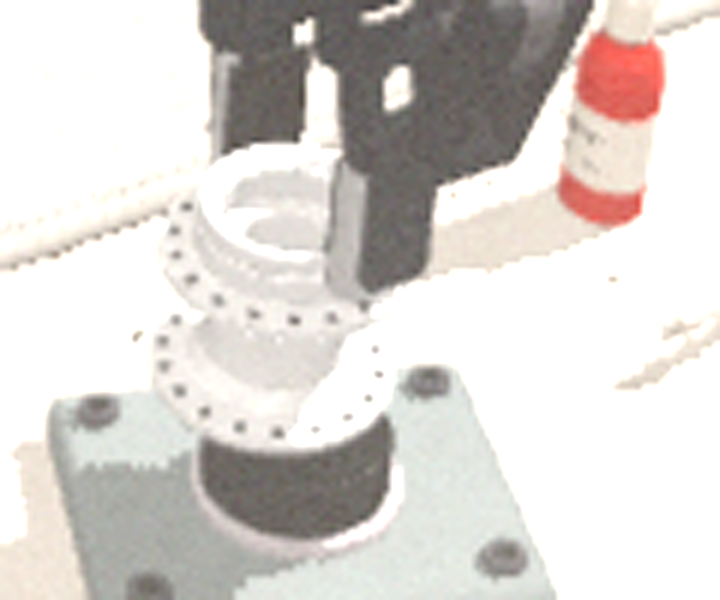

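The crop shows the foot where expected (198–392), but the hub's lower flange spans 153–397 instead of 181–426. The hub therefore sits about 7 mm towards −x in the grip, and I'll compensate in x.

```bash
python3 - <<'E'
from ops import *
x,y=.5766+.0070,-.26455
robot.line_to([x,y,.165],vel=.05); robot.pause(.2)
hit=robot.line_to([x,y,.1525],vel=.03,guard=9); o=st(f"hit {hit}")
E
```

```text
hit True t25.9 [ 0.584  -0.2649  0.1534] [-0.3582  0.6679  5.2878] w0.0392 gf61.8
```

```bash
python3 - <<'E'
from ops import *
from vis import proj
import cv2
robot.set_gripper(.055); st("open")
robot.line_to([.5836,-.26455,.20],vel=.15)
robot.move_pose([.50,-.10,.22],[180,0,90]); robot.pause(.1); st()
a=robot.grab_frame("side");cv2.imwrite("pics/side3.png",a);c=robot.grab_frame("top");cv2.imwrite("pics/top3.png",c)
b=cv2.resize(a[240:340,310:410],None,fx=4,fy=4,interpolation=cv2.INTER_CUBIC)
b2=cv2.resize(c[180:280,350:450],None,fx=4,fy=4,interpolation=cv2.INTER_CUBIC)
cv2.imwrite("pics/h5.png",cv2.convertScaleAbs(np.hstack([b,b2]),alpha=1.4,beta=0))
for n,o in(("side",[310,240]),("top",[350,180])):
  f=lambda p:(proj(n,p)-o+.5)*4-.5
  A=np.linspace(0,6.283,90)
  for m,r,z in(("foot",.023,.034),("flangelow",.029,.034+.008),("flangetop",.029,.034+.0455),("boss",.021,.094)):
    P=np.array([f([.5766+r*np.cos(t),-.26455+r*np.sin(t),z]) for t in A]);print(n,m,P.min(0),P.max(0))
E
```

```text
open t26.2 [ 0.5834 -0.2646  0.1522] [ 0.1936 -0.5237 -0.2153] w0.0553 gf0.0
 t28.3 [ 0.5001 -0.1003  0.2198] [ 0.6023  0.1367 -0.3947] w0.0551 gf0.0
side foot [134.5707 240.2181] [262.3222 323.8047]
side flangelow [119.1164 213.1031] [281.1978 318.0269]
side flangetop [124.7377 131.4477] [291.5938 233.6898]
side boss [150.2029 111.7475] [272.4008 184.8935]
top foot [166.1157 201.3567] [259.2014 292.8053]
top flangelow [156.1619 186.1563] [274.4238 302.3024]
top flangetop [166.8507 169.5574] [289.4739 289.8098]
top boss [188.3477 179.455 ] [278.4257 267.7397]
```

View pics/h5.png

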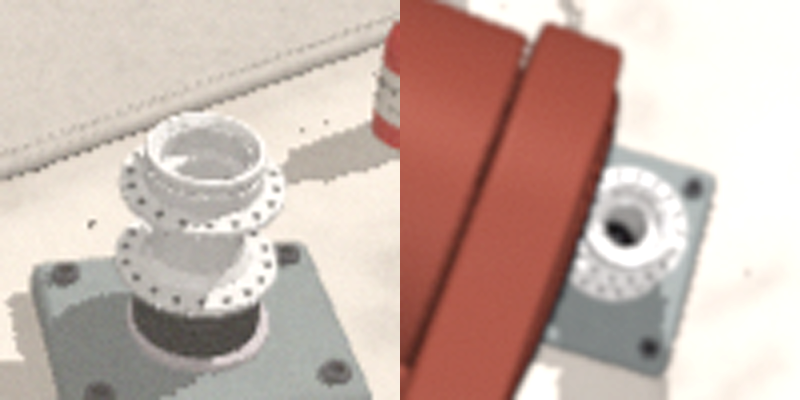

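Hub sits upright on the foot: lower flange at 116–276 in the side crop (119–281 expected) and boss top at row 111. Both views' bearing positions agree once corrected by the bias seen at the seat, so I'll pick the bearing with a wider opening during the turn.

```bash
sed -i 's/w+.012/w+.028/' ops.py; python3 - <<'E'
from ops import *
from vis import proj
import cv2
pick(.5515,-.0575,.081,.032)
robot.line_to([.5515,-.0575,.205],vel=.2); st("up")
x,y=.5762,-.2643
robot.line_to([x,y,.205],vel=.22); robot.line_to([x,y,.185],vel=.1); robot.pause(.2); o=st()
a=robot.grab_frame("side");cv2.imwrite("pics/side4.png",a)
b=cv2.resize(a[220:320,310:410],None,fx=6,fy=6,interpolation=cv2.INTER_CUBIC)
cv2.imwrite("pics/h6.png",cv2.convertScaleAbs(b,alpha=1.4))
f=lambda p:(proj("side",p)-[310,220]+.5)*6-.5
A=np.linspace(0,6.283,90)
for m,r,z in(("flangetop",.029,.0795),("boss",.021,.094),("brg bot",.016,o["tool_pos"][2]-.077),("brg top",.016,o["tool_pos"][2]-.065)):
    P=np.array([f([x+r*np.cos(t),y+r*np.sin(t),z]) for t in A]);print(m,P.min(0),P.max(0))
E
```

```text
grip1 t29.9 [ 0.5523 -0.0578  0.0828] [-2.5729  0.2097  9.0698] w0.0284 gf58.5
grip2 t32.4 [ 0.5516 -0.0575  0.0815] [-2.2626  1.1968  6.0157] w0.0287 gf58.9
up t33.2 [ 0.551  -0.0573  0.2036] [-0.7004 -0.388  -1.167 ] w0.0287 gf59.2
 t34.9 [ 0.5765 -0.2643  0.1857] [-0.4993 -0.3614 -0.1208] w0.0288 gf59.2
flangetop [185.3293 317.366 ] [435.6049 470.7251]
boss [223.5031 287.8147] [406.7936 397.5306]
brg bot [249.4326 248.8287] [390.7177 331.3478]
brg top [252.903  205.9311] [395.5642 287.5387]
```

View pics/h6.png

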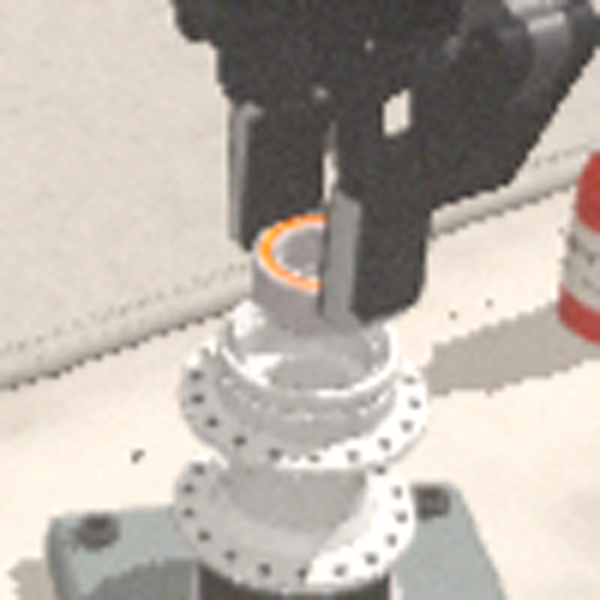

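The bearing is held level (left edge at 253, as expected), while the boss spans 217–398 (223–407 expected), so I shift about 1.6 mm image-left and lower.

```bash
python3 - <<'E'
from ops import *
x,y=.5748,-.2635
robot.line_to([x,y,.180],vel=.05); robot.pause(.2)
hit=robot.line_to([x,y,.1665],vel=.02,guard=8); o=st(f"hit {hit}")
E
```

```text
hit True t36.0 [ 0.5751 -0.2633  0.1676] [0.2782 1.9422 5.7028] w0.0285 gf59.8
```

```bash
python3 - <<'E'
from ops import *
from vis import proj,onplane
import cv2
robot.set_gripper(.055); st("open")
robot.line_to([.5748,-.2635,.215],vel=.15)
p=onplane("top",268.85,228.42,.02)[:2]-[.0036,-.001]; s=onplane("side",298.2,227.9,.02)[:2]-[.0014,-.0018]
print(p,s); x,y=(p+s)/2
robot.move_pose([x,y,.15],[180,0,90])
a=robot.grab_frame("side");cv2.imwrite("pics/side5.png",a)
b=cv2.resize(a[220:320,310:410],None,fx=6,fy=6,interpolation=cv2.INTER_CUBIC)
cv2.imwrite("pics/h7.png",cv2.convertScaleAbs(b,alpha=1.4))
if np.hypot(*(p-s))<.006:
    pick(x,y,.085,.031)
    robot.line_to([x,y,.215],vel=.2); st("up")
f=lambda p:(proj("side",p)-[310,220]+.5)*6-.5
A=np.linspace(0,6.283,90)
for m,r,z in(("boss",.021,.094),("brg top",.016,.1025)):
    P=np.array([f([.5748+r*np.cos(t),-.2635+r*np.sin(t),z]) for t in A]);print(m,P.min(0),P.max(0))
E
```

```text
open t36.4 [ 0.5745 -0.2632  0.1665] [-0.5733  0.5348 -0.4912] w0.0550 gf0.0
[0.6236 0.    ] [ 0.6226 -0.0023]
grip1 t39.8 [ 0.6239 -0.0013  0.0866] [-0.8859  0.8677  5.4171] w0.0287 gf58.9
grip2 t42.3 [ 0.6232 -0.0012  0.0853] [-1.5803 -0.0842  2.8619] w0.0288 gf59.1
up t43.1 [ 0.6225 -0.001   0.2134] [-0.6029  0.2123 -1.0422] w0.0287 gf59.2
boss [216.5075 287.779 ] [399.7904 397.5016]
brg top [240.6215 270.6559] [381.1997 353.6318]
```

View pics/h7.png

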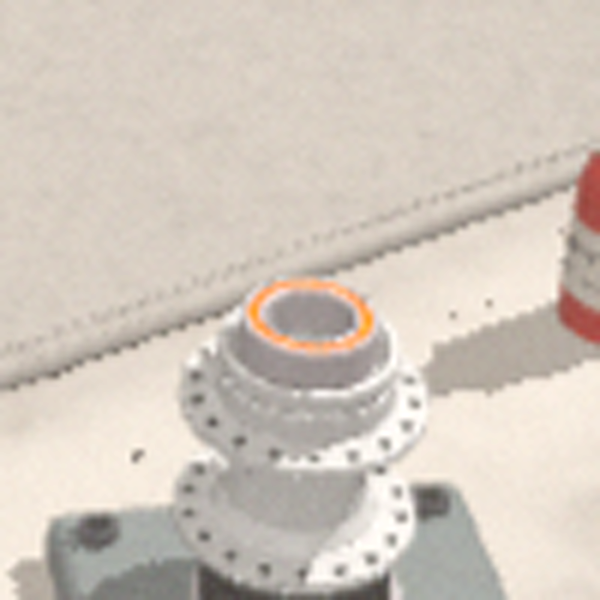

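Bearing lies level in the mouth, ring centred at (311,317). Next I bring the drift over it and check.

```bash
python3 - <<'E'
from ops import *
from vis import proj
import cv2
x,y=.5748,-.2635
robot.line_to([x,y,.215],vel=.22); robot.line_to([x,y,.195],vel=.1); robot.pause(.2); o=st()
a=robot.grab_frame("side");cv2.imwrite("pics/side6.png",a)
b=cv2.resize(a[220:320,310:410],None,fx=6,fy=6,interpolation=cv2.INTER_CUBIC)
cv2.imwrite("pics/h8.png",cv2.convertScaleAbs(b,alpha=1.6,beta=10))
f=lambda p:(proj("side",p)-[310,220]+.5)*6-.5
A=np.linspace(0,6.283,90); u=o["tool_pos"][2]-.0853+.004
for m,r,z in(("nose bot",.0084,u),("body bot",.0155,u+.005),("body top",.0155,u+.027)):
    P=np.array([f([x+r*np.cos(t),y+r*np.sin(t),z]) for t in A]);print(m,P.min(0),P.max(0))
E
```

```text
t45.0 [ 0.575  -0.2635  0.1957] [1.1972 0.3924 0.5633] w0.0290 gf59.2
nose bot [277.5989 247.598 ] [352.0968 290.6894]
body bot [247.5949 211.9639] [385.6399 291.1254]
body top [254.0325 131.3068] [394.5842 208.7285]
```

View pics/h8.png

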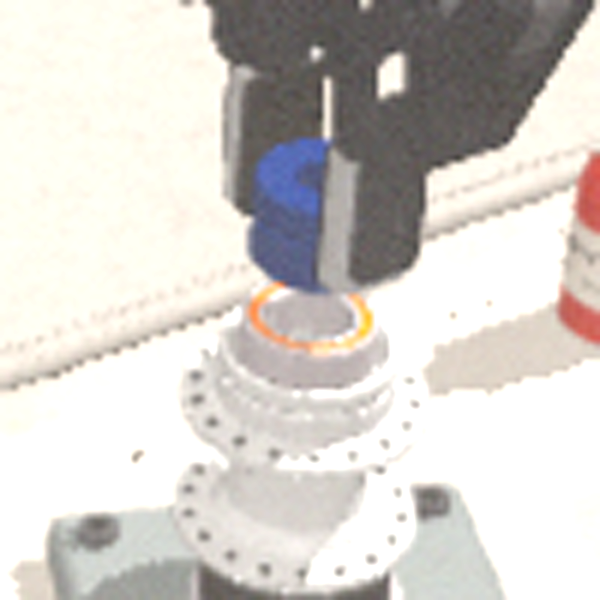

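Drift hangs level and lines up with the bearing horizontally (body left edge at 247, as expected). The ring is a few rows low, so I bias 0.8 mm towards the camera and lower.

```bash
python3 - <<'E'
from ops import *
x,y=.5744,-.2642
robot.line_to([x,y,.190],vel=.05); robot.pause(.2)
hit=robot.line_to([x,y,.1775],vel=.02,guard=8); o=st(f"hit {hit}")
E
```

```text
hit True t46.1 [ 0.5744 -0.2643  0.1785] [-1.1757 -0.2863  5.8972] w0.0286 gf59.8
```

```bash
python3 - <<'E'
from ops import *
from vis import proj
import cv2
robot.set_gripper(.055); st("open")
robot.line_to([.5744,-.2642,.26],vel=.12)
robot.move_pose([.50,-.05,.27],[180,0,90]); robot.pause(.3); st()
a=robot.grab_frame("side");cv2.imwrite("pics/side7.png",a)
b=cv2.resize(a[230:350,300:420],None,fx=5,fy=5,interpolation=cv2.INTER_CUBIC)
cv2.imwrite("pics/h9.png",cv2.convertScaleAbs(b,alpha=1.5,beta=10))
f=lambda p:(proj("side",p)-[300,230]+.5)*5-.5
A=np.linspace(0,6.283,90)
for m,r,z in(("body bot",.0155,.1025),("body top",.0155,.1245),("boss",.021,.094),("foot",.023,.034)):
    P=np.array([f([.5744+r*np.cos(t),-.2642+r*np.sin(t),z]) for t in A]);print(m,P.min(0),P.max(0))
E
```

```text
open t46.5 [ 0.5739 -0.2639  0.1773] [ 0.0429  0.4327 -1.2997] w0.0554 gf0.0
 t49.2 [ 0.5001 -0.0502  0.27  ] [ 0.3567 -0.6236 -0.5097] w0.0548 gf0.0
body bot [252.5135 178.1831] [366.112  245.2989]
body top [257.7441 112.7037] [373.3791 178.4769]
boss [230.5687 191.403 ] [383.4544 283.0169]
foot [211.3398 352.0742] [371.1672 456.7564]
```

View pics/h9.png

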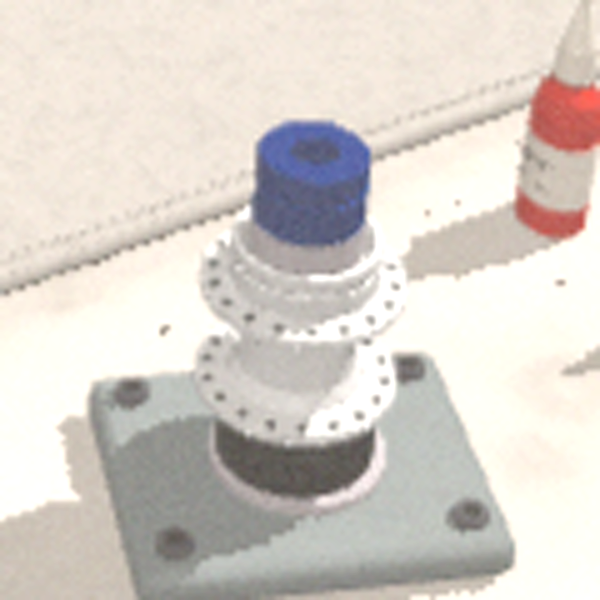

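The stack stands upright: blue drift seated on the bearing at (313,185), hub and foot below it, plate and bottle undisturbed.

```bash
python3 -c "
from plant import robot
print(robot.job_done())"
```

```text
the job is handed in; nothing more can be done
None
```

I built the full pressing stack (support drift, hub shell, new bearing, small blue drift) and handed the job in at about 49 s of the 96 s allowed. Contact heights and the last side picture showed every part fully down and upright, but `robot.job_done()` returned no verdict.

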